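# Put the dough-rolling guides back into their graded block

### The arm

A 7-joint arm with a two-finger parallel gripper is mounted at the origin on a cart in front of the work surface, level with it; the furniture and walls round the work are solid. World frame = base frame: x ahead of the robot, y to its left, z up, the work surface at z = 0. Lengths are in m, angles in rad, forces in N, time in s.
With the tool pointing down it reaches from about 0.4 to 0.875 m from the base axis. Payload 19.3 kg.
Tool frame: the origin (TCP) lies at the very end of the fingers, on their centre line; the grasp point (between the pads) lies 19 mm behind it; z points along the fingers, y is the direction in which the jaws open and shut (so a half turn about z gives the same grasp; the last joint's range is limited). The gripper opens to 85 mm and grips with 20 to 120 N. Pads are 22 mm wide; open, the fingers measure 114 mm over their backs; the gripper's body (76 mm by 85 mm) begins 54 mm behind the grasp point. The pads swing forward as they close: fully open they stand 13 mm farther back than shut.
Start: joints at [1.229, 0.521, -0.036, 1.599, 0.021, 1.021, -0.113], TCP at [0.168, -0.602, 0.231] pointing down, gripper open.
Joint ranges: [-2.91, 2.91], [-0.3, 2.13], [-1.5, 1.42], [0.17, 2.43], [-1.26, 4.41], [0.16, 1.93], [-2.52, 2.52]. Speed limits (rad/s): [1.89, 1.89, 2.39, 2.39, 3.01, 3.01, 3.01].

### API

Orientations are given as [roll, pitch, yaw] about the fixed x, y, z axes, in that order (R = Rz(yaw) Ry(pitch) Rx(roll)).
In Python, from plant import status, eyes, arm, spotter gives the robot as it stands.
- The arm moves only by the tool jog_arm, never from a script. Its argument "motion" is text: rows parted by semicolons, each of 4 numbers parted by spaces: the shift along the tool's x, y, z in m, then the turn about the tool's z in degrees. A call has 1 to 20 rows; each row shifts and turns the commanded pose from where the row before left it, along the tool's axes as they then stand; what a row does not reach is not made up. A row lasts 1/10 s, in which the tool goes at most 50 mm and 8.59 degrees, less where a joint would pass 70% of its speed; a pose out of reach is approached as far as the arm can. A call is refused whole if a number of a shift passes 0.05 or a number of a turn 8.59, either way. A call with a gripper value outside its range is refused whole. "grip" is the gripper's target within -1 to 1 (fully open at 1, half-way at 0, shut at -1), set as the call begins (left out, the last holds). The fingers move at their own pace and stop on an object; "force" is the grip in N (left out, the last holds). Time passes only in rows, so rows that do not move let the fingers close. It gives the time, the measured TCP pose, the force and the opening at its end, in the units of the state.
- status.get_obs(): the state, without advancing time (a new reading comes with each control period).
- eyes.get_image(name): name is "scene" or "top" or "wrist"; returns a dict with "image" (420x560x3 uint8, red, green, blue), "fov_y" (degrees; the focal length in pixels is half the picture's height over the tangent of half this angle, whatever the lens; pixels are square), "cx", "cy" (the principal point, pixels), "eye" and "attitude" of the camera in the world; the wrist camera has in their place "T_tool_cam" (4x4, takes a point from camera to tool coordinates, whose origin is the TCP and whose axes are the flange's). Camera axes: x right, y down, z forward; pixel columns grow to the right and rows downward; lengths in m; the calibration is good to about 2 mm. The wrist camera is an equidistant fisheye: a pixel r from the principal point sees the ray r / f radians off the axis. A picture is of the moment at which its call begins: read the wrist's pose just before it. There is no depth.
- arm.job_done(): hands the job in, once; it reports no verdict.
Trained networks look in the newest picture that a camera, given by its name, has taken for a name from the list of things; names that differ only in an ending like _2 or _b are one class to them, and where a whole thing is asked for, a point or a joint stands for the part that bears it (a point fixed in the world has none). Each returns a list of dicts, best first, with "confidence" (0 to 1); they miss things now and then, are a little off and sometimes report something else, mostly with a low value. They report only what shows in the picture. A call takes as long as a camera call.
- spotter.silhouettes(camera, query): "region" (420x560 bool, what is visible of it).
- spotter.tip_of(camera, query): "xyz" ([x, y, z] in m, in world coordinates, good to about 4 mm: a listed point, or the origin of a listed thing).
The state is a dict: "time_s": time; "joint_pos": joint angles; "joint_vel": joint speeds; "joint_torque": joint torques, N m; "tool_pos": TCP position; "tool_rot": TCP orientation; "force": force on the tool from outside, world axes, zero at the start; "torque": the same for the moment, N m; "grip_width": finger opening in m.
Only numpy, scipy, OpenCV 4.12 (cv2) and the standard library are available. Lean on these libraries where they do the work, as an engineer would, in place of code of your own. Each camera call takes 0.05 s, during which the arm holds its last target.

### The job

Two wooden dough-rolling guide bars have dried in the peg drainer; one is a little thicker than the other. Feel for the empty slot of the storage block that fits each - the block stands loose in its crumb tray, a little to one side or the other - lower the guide in, about centred, then press it gently past the spring until it stands upright on the floor of the slot like the two guides already there. Do not force a bar into a slot that is too narrow, and leave the jam jar and the roll of tape where they are.

Things in the scene. Friction and masses are not known exactly. Their poses are not given: they have to be found in the camera images.
- guide_a_centre (a point): Centre of one loose rolling guide: pale wooden bar, brass eyelet near one end, 180 mm long (own x), 72 mm high (own z, up; lower edge 36 mm below the centre), 0.1 to 0.2 kg, standing on edge in the drainer. Upper half free to grasp across the thickness (own y). It is 10 or 13 mm thick: which is not told; feel it between the fingers or by where it stops in a slot. Either end may go first.
- guide_b_centre (a point): Centre of the other loose guide, alike but for its thickness (own y): one of the two is 13 mm thick, the other 10 mm. Which of them stands in which place of the drainer varies.
- drainer: Peg drainer, fixed: wooden board 150 x 124 x 10 mm, origin at the centre of its underside. The two guides stand on it along its x axis, about 36 mm to +y and -y of its centre, between pegs at x = +-58 mm whose tops are 43 mm above its underside; there are no pegs within x = +-50 mm.
- block_tray: Aluminium crumb tray, fixed, 126 (x) x 226 (y) mm, floor 3 mm, rim 10 mm; origin at the centre of its underside. A wooden storage block stands loose in it, 110 (x) x 186 (y), top 57 mm above the tray's underside. The block may stand anywhere from 15 mm to -y to 15 mm to +y of the tray's middle and its place is NOT measured: find the slots by feel or by eye. It slides under 3 to 4 N.
- slot_wide (a point): Floor centre of the wider empty slot IF the block stood in mid-tray (the real slot is up to 15 mm off along this y). x along the slot, y across, z up. Throat 14.6 mm, for the 13 mm guide; block top 44 mm above. Home = lower edge on the floor, centre 36 mm above it. A leaf spring in the +y wall of the throat resists over the last 28 mm: weight will not sink a guide, 4 to 11 N will; 25 N dents it.
- slot_narrow (a point): Likewise for the narrower empty slot (throat 11.6 mm, for the 10 mm guide), 44 mm to the -y side of the wider one, with the same depth and spring. Four slots in all, 44 mm apart, narrower towards -y; the outer two hold guides standing 28 mm above the block. Each mouth is 5 mm wider than its guide, narrows over 14 mm to the throat, then runs straight 30 mm to the floor. Too thick a bar stops in the flare.
- jam: Jam jar, loose, 62 mm wide and 85 mm high, origin under its centre: leave alone.
- tape: Roll of adhesive tape lying flat, loose, 96 mm wide and 25 mm high, origin under its centre: leave alone.

How it is judged:
At the end, for the whole second after the job is handed in: The 13 mm guide stands in the wider, the 10 mm guide in the narrower empty slot: lower edge within 2 mm of the slot floor, within 25 mm of centred lengthways (18.5 mm across from mid-tray), parallel to the slot within 4.5 degrees, upright within 4 degrees, at rest and released (((z of guide_a_centre in the frame of slot_wide between 0.034 and 0.038 m and y of guide_a_centre in the frame of slot_wide between -0.0185 and 0.0185 m and x of guide_a_centre in the frame of slot_wide between -0.025 and 0.025 m and angle between the x axis of guide_a_centre and the x axis of slot_wide, either way round below 0.08 rad and angle between the z axis of guide_a_centre and the z axis of slot_wide, either way round below 0.07 rad and z of guide_b_centre in the frame of slot_narrow between 0.034 and 0.038 m and y of guide_b_centre in the frame of slot_narrow between -0.0185 and 0.0185 m and x of guide_b_centre in the frame of slot_narrow between -0.025 and 0.025 m and angle between the x axis of guide_b_centre and the x axis of slot_narrow, either way round below 0.08 rad and angle between the z axis of guide_b_centre and the z axis of slot_narrow, either way round below 0.07 rad) or (z of guide_a_centre in the frame of slot_narrow between 0.034 and 0.038 m and y of guide_a_centre in the frame of slot_narrow between -0.0185 and 0.0185 m and x of guide_a_centre in the frame of slot_narrow between -0.025 and 0.025 m and angle between the x axis of guide_a_centre and the x axis of slot_narrow, either way round below 0.08 rad and angle between the z axis of guide_a_centre and the z axis of slot_narrow, either way round below 0.07 rad and z of guide_b_centre in the frame of slot_wide between 0.034 and 0.038 m and y of guide_b_centre in the frame of slot_wide between -0.0185 and 0.0185 m and x of guide_b_centre in the frame of slot_wide between -0.025 and 0.025 m and angle between the x axis of guide_b_centre and the x axis of slot_wide, either way round below 0.08 rad and angle between the z axis of guide_b_centre and the z axis of slot_wide, either way round below 0.07 rad)) and linear speed of each of guide_a, guide_b below 0.01 m/s); the robot touches nothing.
It fails at once if guide_a is forced against the storage block with more than 60 N, all its contacts with it added up (contact force between guide_a and block_tray above 60 N).
It fails at once if guide_b is forced against the storage block with more than 60 N, all its contacts with it added up (contact force between guide_b and block_tray above 60 N).
It fails at once if the robot itself presses on the storage block or its tray with more than 10 N (contact force between any of the arm, the fingers and block_tray above 10 N).
It fails at once if the jam jar or the roll of tape is moved by more than 20 mm (distance of any of jam, tape from where it was at the start of the episode above 0.02 m).
It also fails if it takes over 72 s, if anything falls off the work surface, if the arm or the gripper's body presses on something with over 40 N, if the wrist force passes 120 N, or if a joint passes its speed limit or range.

## Working session

There is one attempt and no reset: what is moved stays moved. The work goes in short steps, Python scripts to look and compute and a tool call to move; the robot and the scene stay as the last step left them, time stands still between calls to the robot, and variables do not carry over. Pictures are saved under pics/ and viewed, and the job is handed in when it is done.

Besides the shell and the picture viewer there is one more tool, called after "Call:" in YAML: its name, and indented under it one key for each argument. jog_arm: Moves the arm, as the interface text tells. Its arguments: {"type":"object","properties":{"motion":{"type":"string"},"grip":{"type":"number"},"force":{"type":"number"}},"required":["motion"]}

```bash
mkdir -p pics; ls
cat > h.py <<'E'
import numpy as np, cv2
from plant import status, eyes, arm, spotter
def snap(n,f):
    d=eyes.get_image(n); cv2.imwrite('pics/'+f+'.png',cv2.cvtColor(d['image'],cv2.COLOR_RGB2BGR)); return d
E
python3 - <<'E'
from h import *
o=status.get_obs(); print(o)
for n in ['scene','top','wrist']:
    d=snap(n,n+'0'); print(n,{k:v for k,v in d.items() if k!='image'})
    if n!='wrist':
        for q in ['guide_a_centre','drainer','block_tray','slot_wide','slot_narrow','jam','tape']:
            print(q,[(np.round(r['xyz'],4),round(r['confidence'],2)) for r in spotter.tip_of(n,q)])
E
```

```text
pics
{'time_s': 0.0, 'joint_pos': array([ 1.22881989,  0.52201458, -0.03633257,  1.59998646,  0.02120921,
        1.02108451, -0.11279306]), 'joint_vel': array([ 0.00147541,  0.00030899,  0.00060128, -0.00063897, -0.00036776,
        0.00104354, -0.00062901]), 'joint_torque': array([ 1.73776127e-03, -9.27094388e+01,  1.98136233e+00, -3.69932055e+01,
        1.80428725e-02,  8.07301782e-03,  1.56537243e-05]), 'tool_pos': array([ 0.16765602, -0.60175723,  0.23073303]), 'tool_rot': array([-3.14048819e+00,  8.33350910e-05,  2.71782348e-01]), 'force': array([-0.12086411, -0.14625532,  0.42956953]), 'torque': array([-0.01337937,  0.02220875, -0.0033361 ]), 'grip_width': 0.08555605036322687}
scene {'fov_y': 42.59089495033868, 'cx': 281.7789812626513, 'cy': 205.674876304875, 'eye': array([-0.00298409,  0.83400004,  0.68892538]), 'attitude': array([-2.10316599,  0.01888065, -2.51559686])}
guide_a_centre [(array([0.5024, 0.1746, 0.048 ]), 0.77)]
drainer [(array([ 0.4998,  0.2098, -0.0007]), 0.78)]
block_tray [(array([ 0.5254, -0.099 , -0.0028]), 0.81)]
slot_wide [(array([0.4985, 0.1748, 0.0437
[... 636 characters left out ...]
5)]
slot_wide [(array([ 0.5184, -0.079 ,  0.0148]), 0.92), (array([ 0.5263, -0.12  ,  0.0129]), 0.41)]
slot_narrow [(array([ 0.5247, -0.1194,  0.0148]), 0.74)]
jam [(array([ 0.609 , -0.359 ,  0.0038]), 0.57)]
tape [(array([ 0.7585, -0.0279, -0.001 ]), 0.85)]
wrist {'fov_y': 65.70646984690485, 'cx': 281.2300902578014, 'cy': 208.52024834558364, 'T_tool_cam': array([[-4.93224509e-04, -9.65700617e-01, -2.59657609e-01,
         6.43939328e-02],
       [ 9.99999878e-01, -4.70908202e-04, -1.48149355e-04,
         2.47678630e-04],
       [ 2.07930259e-05, -2.59657651e-01,  9.65700732e-01,
        -1.43158409e-01],
       [ 0.00000000e+00,  0.00000000e+00,  0.00000000e+00,
         1.00000000e+00]])}
```

View pics/top0.png

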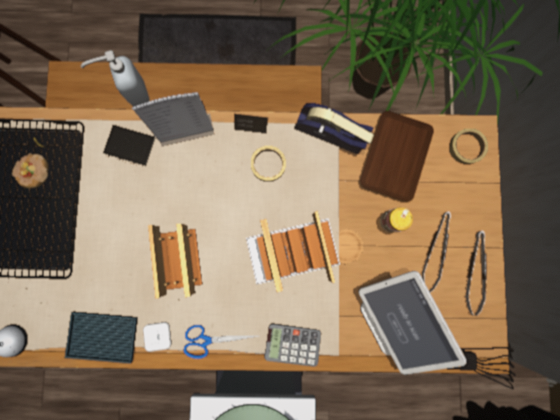

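View pics/scene0.png

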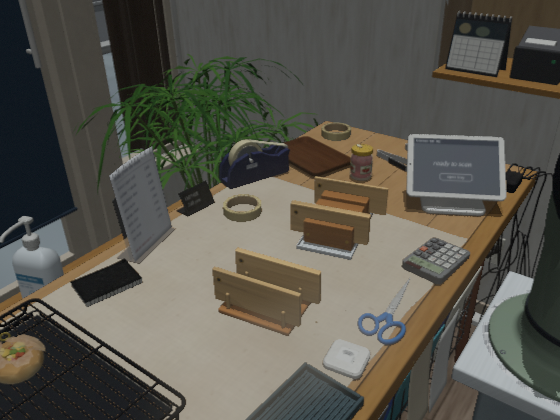

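Run:
```python
import cv2
im=cv2.imread('pics/top0.png')
cv2.imwrite('pics/c1.png',cv2.resize(im[205:305,140:350],None,fx=3.8,fy=3.8,interpolation=cv2.INTER_CUBIC))
im=cv2.imread('pics/scene0.png')
cv2.imwrite('pics/c2.png',cv2.resize(im[165:335,200:400],None,fx=3.5,fy=3.5,interpolation=cv2.INTER_CUBIC))
```

```text
(no output)
```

View pics/c1.png

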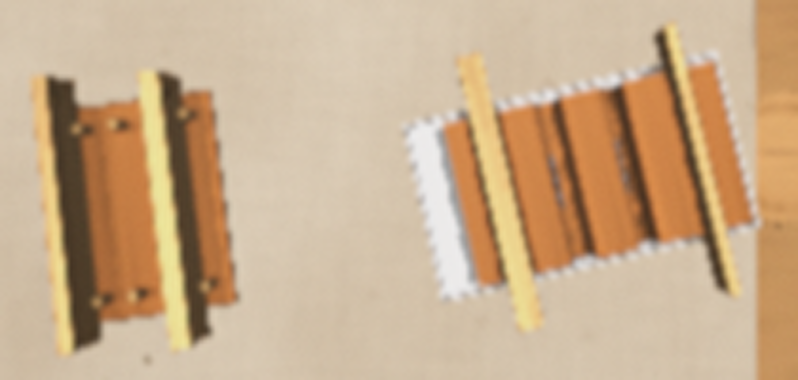

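View pics/c2.png

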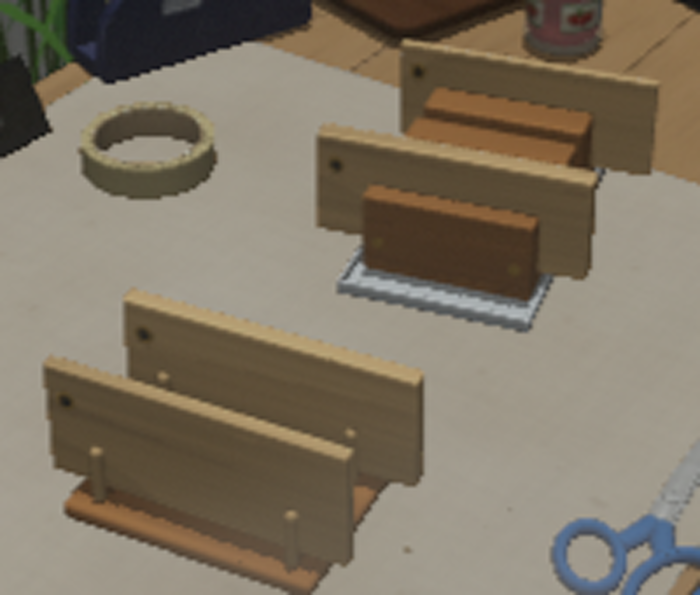

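```bash
cat >> h.py <<'E'
from scipy.spatial.transform import Rotation as R
def campose(d,o=None):
    if 'eye' in d:
        return R.from_euler('xyz',d['attitude']).as_matrix(),np.array(d['eye'])
    T=np.eye(4);T[:3,:3]=R.from_euler('xyz',o['tool_rot']).as_matrix();T[:3,3]=o['tool_pos'];T=T@d['T_tool_cam'];return T[:3,:3],T[:3,3]
def bp(d,uv,z,o=None):
    Rm,e=campose(d,o);f=210/np.tan(np.radians(d['fov_y']/2))
    out=[]
    for u,v in np.atleast_2d(uv):
        a,b=(u-d['cx'])/f,(v-d['cy'])/f
        if o is None: r=np.array([a,b,1.])
        else:
            t=np.hypot(a,b);s=np.sin(t)/max(t,1e-9);r=np.array([a*s,b*s,np.cos(t)])
        r=Rm@r; out.append(e+r*(z-e[2])/r[2])
    return np.array(out)
def proj(d,P,o=None):
    Rm,e=campose(d,o);f=210/np.tan(np.radians(d['fov_y']/2));out=[]
    for p in np.atleast_2d(P):
        c=Rm.T@(p-e)
        if o is None: out.append([d['cx']+f*c[0]/c[2],d['cy']+f*c[1]/c[2]])
        else:
            r=np.hypot(c[0],c[1]);t=np.arctan2(r,c[2]);out.append([d['cx']+f*t*c[0]/r,d['cy']+f*t*c[1]/r])
    return np.array(out)
E
python3 - <<'E'
from h import *
d=eyes.get_image('top')
def c(*p): return [(140+x/3.8,205+y/3.8) for x,y in p]
A=bp(d,c((40,76),(66,350),(150,72),(182,346)),.082); print('guides',A)
B=bp(d,c((470,56),(530,326),(672,28),(735,292)),.085); print('home guides',B)
T=bp(d,c((408,125),(715,55),(757,225),(447,297)),.010); print('tray',T,T.mean(0))
S=bp(d,c((548,103),(583,250),(618,88),(652,240)),.057); print('slots',S)
D=bp(d,c((210,92),(236,300)),.01); print(D)
for X in (A,B,S):
  for i in (0,2): v=X[i]-X[i+1]; print(np.degrees(np.arctan2(v[1],v[0])),np.linalg.norm(v),(X[i]+X[i+1])/2)
v=T[0]-T[3];print(np.degrees(np.arctan2(v[1],v[0])),np.linalg.norm(v),np.linalg.norm(T[0]-T[1]))
E
```

```text
guides [[0.58117193 0.25745719 0.082     ]
 [0.40734806 0.23264073 0.082     ]
 [0.58483425 0.18641453 0.082     ]
 [0.41087543 0.15913077 0.082     ]]
home guides [[ 0.59814271 -0.02082429  0.085     ]
 [ 0.42683037 -0.06188091  0.085     ]
 [ 0.61834076 -0.15165941  0.085     ]
 [ 0.44997762 -0.19228381  0.085     ]]
tray [[ 0.55474406  0.0228697   0.01      ]
 [ 0.6067802  -0.19087907  0.01      ]
 [ 0.48937754 -0.2198958   0.01      ]
 [ 0.43728481 -0.00646374  0.01      ]] [ 0.52204665 -0.09859223  0.01      ]
slots [[ 0.56961527 -0.07268646  0.057     ]
 [ 0.47336642 -0.09683103  0.057     ]
 [ 0.58028316 -0.11917644  0.057     ]
 [ 0.48052977 -0.14222873  0.057     ]]
[[0.57561951 0.16127381 0.01      ]
 [0.43319574 0.13834732 0.01      ]]
8.125086418425058 0.1755864295263488 [0.49425999 0.24504896 0.082     ]
8.913671619621436 0.17608541197880836 [0.49785484 0.17277265 0.082     ]
13.477282568203913 0.17616346311275186 [ 0.51248654 -0.0413526   0.085     ]
13.565616307116164 0.17319494288311987 [ 0.53415919 -0.17197161  0.085     ]
14.08237997300233 0.09923104809729394 [ 0.52149084 -0.08475875  0.057     ]
13.012215328147251 0.1023823524841576 [ 0.53040647 -0.13070259  0.057     ]
14.021841667729607 0.12106662039904542 0.21999158170763716
```

Call:
jog_arm:
  motion: "0 0 -0.05 0;0 0 -0.05 0;0 0 -0.05 0;0.0344 -0.0273 0 0;0.0344 -0.0273 0 0;0.0344 -0.0273 0 0;0.0344 -0.0273 0 0;0.0344 -0.0273 0 0;0.0344 -0.0273 0 0;0.0344 -0.0273 0 0;0.0344 -0.0273 0 0;0.0344 -0.0273 0 0;0.0344 -0.0273 0 0;0.0344 -0.0273 0 0;0.0344 -0.0273 0 0;0.0344 -0.0273 0 0;0.0344 -0.0273 0 0;0 0 0.05 1.9;0 0 0.05 0;0 0 0.05 0"

```text
time_s: 2.9
tool_pos: [0.5291, -0.1043, 0.2299]
tool_rot: [3.141, -0.001, 0.239]
force: [1.4, -1.6, -0.7]
grip_width: 0.0854
```

Run:
```python
from h import *
o=status.get_obs(); print(o['time_s'],o['tool_pos'],np.degrees(o['tool_rot']),o['joint_pos'],o['force'])
d=snap('wrist','w1')
for q in ['slot_wide','slot_narrow','block_tray']:
    print(q,[(np.round(r['xyz'],4),round(r['confidence'],2)) for r in spotter.tip_of('wrist',q)])
o=status.get_obs(); print(o['time_s'],o['tool_pos'],np.degrees(o['tool_rot']))
```

```text
2.9 [ 0.52906387 -0.10429072  0.22989153] [ 1.79976165e+02 -5.77468095e-02  1.37031710e+01] [ 0.36264094  0.40557995 -0.3676683   1.8155993   0.17527702  0.9511186
 -1.41150211] [ 1.43611594 -1.61063281 -0.70096913]
slot_wide [(array([ 0.5188, -0.0767,  0.0143]), 0.59)]
slot_narrow [(array([ 0.533 , -0.1221,  0.011 ]), 0.79), (array([ 0.5181, -0.0773,  0.0137]), 0.43)]
block_tray [(array([ 0.5304, -0.1017, -0.0016]), 0.98)]
3.1 [ 0.52945369 -0.104571    0.23248546] [-1.79982309e+02  9.81182314e-03  1.36706673e+01]
```

View pics/w1.png

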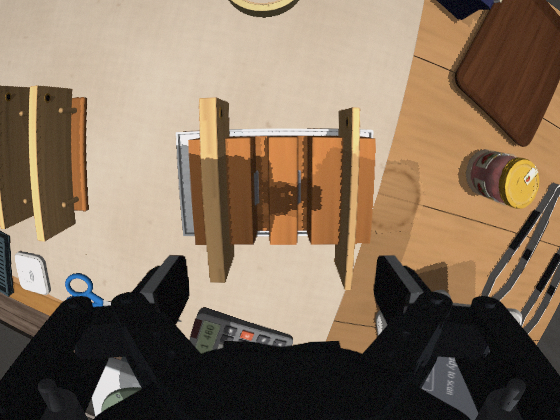

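Run:
```python
from h import *
o=status.get_obs();d=snap('wrist','w2');np.save('w2o.npy',{'o':o,'d':d},allow_pickle=True)
im=cv2.imread('pics/w2.png')
cv2.imwrite('pics/c3.png',cv2.resize(im[120:250,170:385],None,fx=3.7,fy=3.7,interpolation=cv2.INTER_CUBIC))
```

```text
(no output)
```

View pics/c3.png

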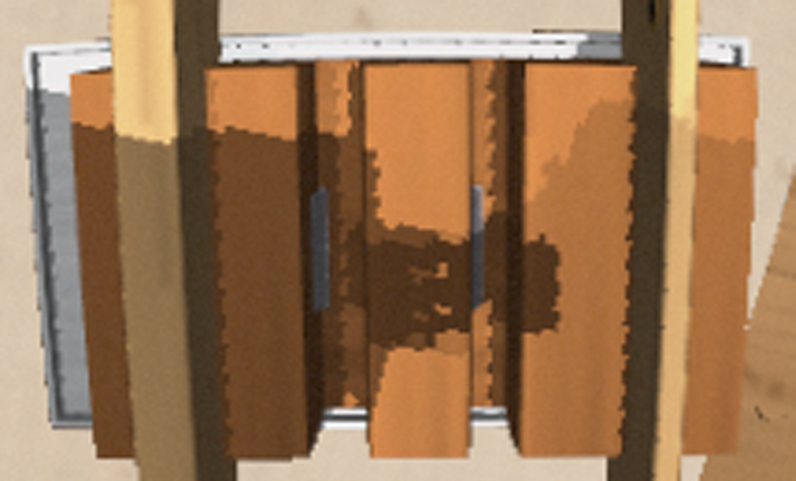

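Run:
```python
from h import *
z=np.load('w2o.npy',allow_pickle=True).item();o,d=z['o'],z['d']
def c(*p): return [(170+x/3.7,120+y/3.7) for x,y in p]
P=bp(d,c((297,65),(308,457),(364,65),(371,457),(470,66),(470,457),(525,66),(520,457)),.057,o)
yw=np.radians(13.7);ex=np.array([np.cos(yw),np.sin(yw)]);ey=np.array([-ex[1],ex[0]])
print(o['tool_pos'],P)
for i in range(0,8,2):
  v=P[i]-P[i+1];print(np.degrees(np.arctan2(v[1],v[0])),np.linalg.norm(v))
M=P.reshape(4,2,3).mean(1)[:,:2];print(M@ex,M@ey)
print('wide',M[:2].mean(0),'narrow',M[2:].mean(0))
G=bp(d,c((111,0),(172,0),(140,478),(203,478),(670,0),(696,0),(656,478),(684,478)),.085,o)[:,:2]
print(G@ex,G@ey)
T=bp(d,c((25,47),(748,38),(55,425)),.010,o)[:,:2];print(T@ex,T@ey,T)
B=bp(d,c((70,72),(757,68),(97,457),(738,457)),.057,o)[:,:2];print('blk',B@ex,B@ey,B.mean(0))
```

```text
[ 0.52945369 -0.104571    0.23248546] [[ 0.57134961 -0.06351007  0.057     ]
 [ 0.46480847 -0.09016815  0.057     ]
 [ 0.57535687 -0.08075407  0.057     ]
 [ 0.46912115 -0.10757682  0.057     ]
 [ 0.58169662 -0.10792099  0.057     ]
 [ 0.47573416 -0.13487576  0.057     ]
 [ 0.58527205 -0.12201411  0.057     ]
 [ 0.47902306 -0.14874057  0.057     ]]
14.047780158423391 0.10982562907036202
14.170080463683853 0.10956955256780408
14.272213774245898 0.10933710183751882
14.119558406970093 0.10955889129266835
[0.4851408  0.48507888 0.48492121 0.48494497] [-0.19735384 -0.21517247 -0.24316446 -0.25755858]
wide [ 0.52015902 -0.08550227] narrow [ 0.53043147 -0.12838786]
[0.55850948 0.55787845 0.43462614 0.43491599 0.5579315  0.55818861
 0.43464972 0.43449665] [-0.15407693 -0.16936601 -0.15518208 -0.17228512 -0.2898504  -0.29636763
 -0.29168092 -0.29932908]
[0.54633622 0.54816275 0.42221738] [-0.1067306  -0.33112293 -0.10854787] [[ 0.55607035  0.02569923]
 [ 0.61098958 -0.19187634]
 [ 0.4359132  -0.0054624 ]]
blk [0.53991119 0.54086201 0.42945754 0.42922195] [-0.13493395 -0.32059088 -0.13576128 -0.32210116] [ 0.52514963 -0.10701606]
```

Call:
jog_arm:
  motion: "0.0065 -0.0447 0 0;0.0065 -0.0447 0 0;0.0065 -0.0447 0 0;0.0065 -0.0447 0 0;0.0065 -0.0447 0 0;0.0065 -0.0447 0 0;0.0065 -0.0447 0 0;0 0 0 5;0 0 0 0;0 0 0 0;0 0 0 0"

```text
time_s: 4.25
tool_pos: [0.5001, 0.2092, 0.2324]
tool_rot: [3.141, -0.002, 0.151]
force: [0.2, 0.4, 0.0]
grip_width: 0.0854
```

Run:
```python
from h import *
o=status.get_obs();d=snap('wrist','w3');np.save('w3o.npy',{'o':o,'d':d},allow_pickle=True)
print(o['tool_pos'],np.degrees(o['tool_rot']),o['force'],status.get_obs()['tool_pos'])
im=cv2.imread('pics/w3.png')
cv2.imwrite('pics/c4.png',cv2.resize(im[80:290,170:390],None,fx=2.85,fy=2.85,interpolation=cv2.INTER_CUBIC))
```

```text
[0.50007675 0.20922861 0.23236138] [ 1.79991473e+02 -8.73837343e-02  8.67654441e+00] [0.22933629 0.35240036 0.04718138] [0.49991999 0.2092318  0.23207338]
```

View pics/c4.png

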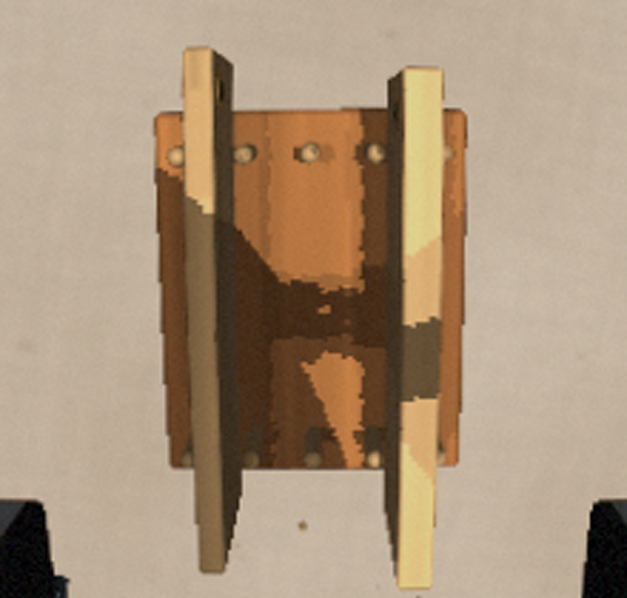

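Run:
```python
from h import *
z=np.load('w3o.npy',allow_pickle=True).item();o,d=z['o'],z['d']
def c(*p): return [(170+x/2.85,80+y/2.85) for x,y in p]
P=bp(d,c((183,48),(212,48),(200,572),(224,572),(405,68),(443,68),(398,588),(432,588)),.082,o)[:,:2]
for k in (0,4):
  a=P[k:k+4];v=(a[0]+a[1]-a[2]-a[3])/2
  print(a.mean(0),np.degrees(np.arctan2(v[1],v[0])),np.linalg.norm(v),np.linalg.norm(a[0]-a[1]),np.linalg.norm(a[2]-a[3]))
D=bp(d,c((157,112),(467,110),(170,467),(460,467)),.010,o)[:,:2];print(D,D.mean(0)); v=D[0]-D[2]; print(np.degrees(np.arctan2(v[1],v[0])))
```

```text
[0.49391908 0.24579461] 8.653503013157879 0.1791560736413711 0.009189811770900216 0.008637864078216706
[0.49828328 0.17381498] 9.182531498369208 0.1791780630745985 0.012013158699861205 0.012314597210532576
[[0.55991502 0.28161348]
 [0.57890663 0.16123348]
 [0.41369932 0.25904947]
 [0.43228755 0.13695185]] [0.49620213 0.20971207]
8.772683103099908
```

Call:
jog_arm:
  motion: "-0.0069 0.0348 0 -0.3;0 0 0.04 0;0 0 0.045 0;0 0 0.045 0;0 0 0.03 0;0 0 0.012 0;0 0 0 0;0 0 0 0"
  grip: 0.2
  force: 40

```text
time_s: 5.1
tool_pos: [0.4986, 0.1748, 0.0606]
tool_rot: [-3.141, -0.001, 0.156]
force: [0.4, -0.4, 0.1]
grip_width: 0.051
```

Run:
```python
from h import *
o=status.get_obs();d=snap('wrist','w4')
print(o['tool_pos'],np.degrees(o['tool_rot']),o['force'],o['grip_width'])
```

```text
[0.49855473 0.1748473  0.06059104] [-1.79984012e+02 -7.98103975e-02  8.96186514e+00] [ 0.35012305 -0.36374804  0.11380985] 0.050986034698120575
```

View pics/w4.png

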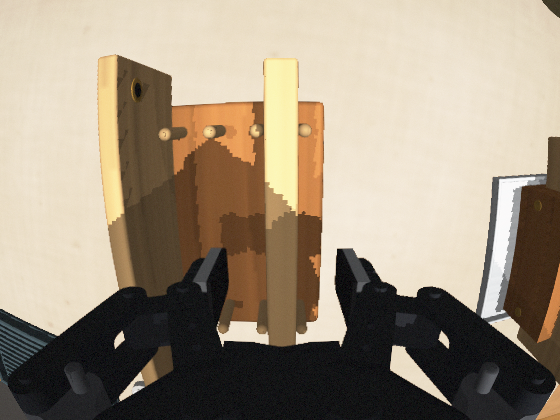

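Call:
jog_arm:
  motion: "0 0 0 0;0 0 0 0;0 0 0 0;0 0 0 0;0 0 0 0;0 0 0 0;0 0 0 0;0 0 0 0"
  grip: -1
  force: 50

```text
time_s: 5.95
tool_pos: [0.4982, 0.1748, 0.0602]
tool_rot: [3.142, -0.001, 0.157]
force: [-2.6, -0.8, 11.7]
grip_width: 0.012
```

Call:
jog_arm:
  motion: "0 0 -0.02 0;0 0 -0.04 0;0 0 -0.04 0;-0.0027 0.0372 0 0;-0.0027 0.0372 0 0;-0.0027 0.0372 0 0;-0.0027 0.0372 0 0;-0.0027 0.0372 0 0;-0.0027 0.0372 0 0;-0.0027 0.0372 0 0;0 0 0 -2.6;0 0 0 -2.55;0 0 0 0;0 0 0 0;0 0 0 0;0 0 0 0"

```text
time_s: 7.55
tool_pos: [0.5197, -0.0852, 0.1594]
tool_rot: [3.142, 0.0, 0.246]
force: [0.3, -0.3, -1.6]
grip_width: 0.0116
```

Run:
```python
from h import *
o=status.get_obs();d=snap('wrist','w5');np.save('w5o.npy',{'o':o,'d':d},allow_pickle=True)
print(o['tool_pos'],np.degrees(o['tool_rot']),o['force'],o['torque'],o['grip_width'])
s=snap('scene','s5')
im=cv2.imread('pics/s5.png')
cv2.imwrite('pics/c5.png',cv2.resize(im[90:290,200:420],None,fx=3,fy=3,interpolation=cv2.INTER_CUBIC))
```

```text
[ 0.5197202  -0.08522639  0.15936312] [1.79996772e+02 8.72733629e-05 1.41057189e+01] [ 0.30444726 -0.33562507 -1.5892219 ] [-0.01499067  0.06054448  0.03324225] 0.011589097637686974
```

View pics/w5.png

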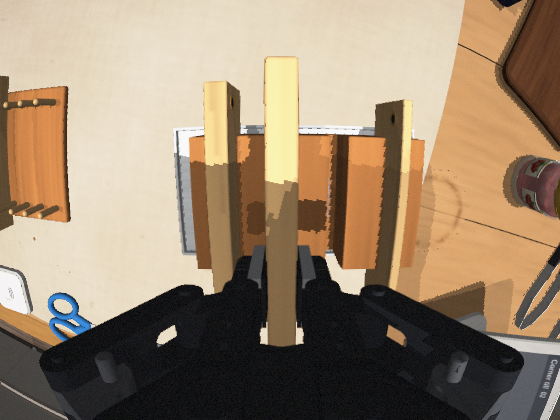

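View pics/c5.png

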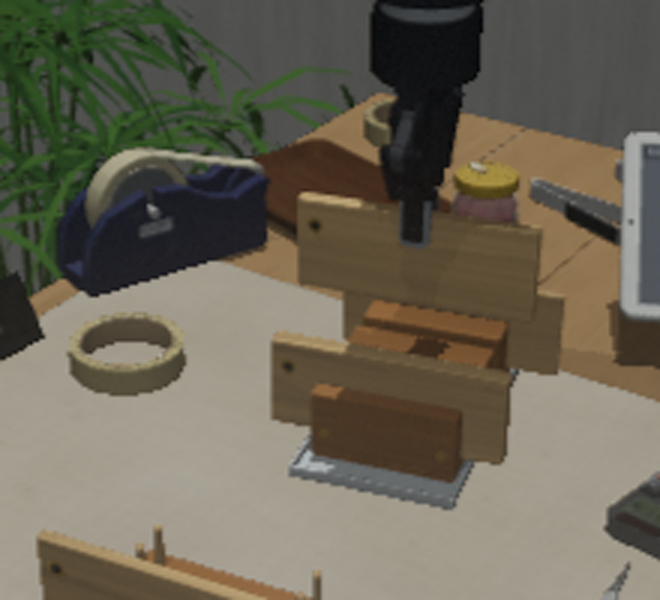

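Call:
jog_arm:
  motion: "0 0 0.025 0;0 0 0.025 0;0 0 0.005 0;0 0 0.003 0;0 0 0.003 0;0 0 0 0"

```text
time_s: 8.25
tool_pos: [0.52, -0.0855, 0.0988]
tool_rot: [3.141, -0.001, 0.246]
force: [0.0, 0.4, -0.7]
grip_width: 0.0116
```

Call:
jog_arm:
  motion: "0 0 0.003 0;0 0 0.003 0;0 0 0.003 0;0 0 0 0"

```text
time_s: 8.65
tool_pos: [0.5195, -0.0854, 0.0889]
tool_rot: [-3.141, 0.0, 0.246]
force: [0.1, 1.1, 0.1]
grip_width: 0.0121
```

Through the throat with no side load. Now press through the spring slowly.

Call:
jog_arm:
  motion: "0 0 0.003 0;0 0 0.003 0;0 0 0.003 0;0 0 0.003 0;0 0 0 0"

```text
time_s: 9.15
tool_pos: [0.5196, -0.0855, 0.0769]
tool_rot: [-3.142, 0.0, 0.246]
force: [0.6, -2.0, -0.9]
grip_width: 0.0119
```

Call:
jog_arm:
  motion: "0 0 0.003 0;0 0 0.003 0;0 0 0.003 0;0 0 0.002 0;0 0 0 0"

```text
time_s: 9.65
tool_pos: [0.5195, -0.0855, 0.0659]
tool_rot: [-3.141, 0.0, 0.246]
force: [0.3, -2.6, -2.7]
grip_width: 0.0116
```

Call:
jog_arm:
  motion: "0 0 0.001 0;0 0 0.001 0;0 0 0.0005 0;0 0 0 0"

```text
time_s: 10.05
tool_pos: [0.5197, -0.0854, 0.0638]
tool_rot: [3.142, 0.0, 0.246]
force: [1.3, -2.4, -2.9]
grip_width: 0.0122
```

Run:
```python
from h import *
o=status.get_obs();d=snap('wrist','w6')
print(o['tool_pos'],np.degrees(o['tool_rot']),o['force'],o['torque'],o['grip_width'])
s=snap('scene','s6')
im=cv2.imread('pics/s6.png')
cv2.imwrite('pics/c6.png',cv2.resize(im[90:290,200:420],None,fx=3,fy=3,interpolation=cv2.INTER_CUBIC))
```

```text
[ 0.51971951 -0.08543455  0.06376046] [1.79999842e+02 2.28649355e-04 1.41219719e+01] [ 1.33683572 -2.44829111 -2.88337119] [-0.63746301 -0.20799724 -0.00699549] 0.012222192178439952
```

View pics/c6.png

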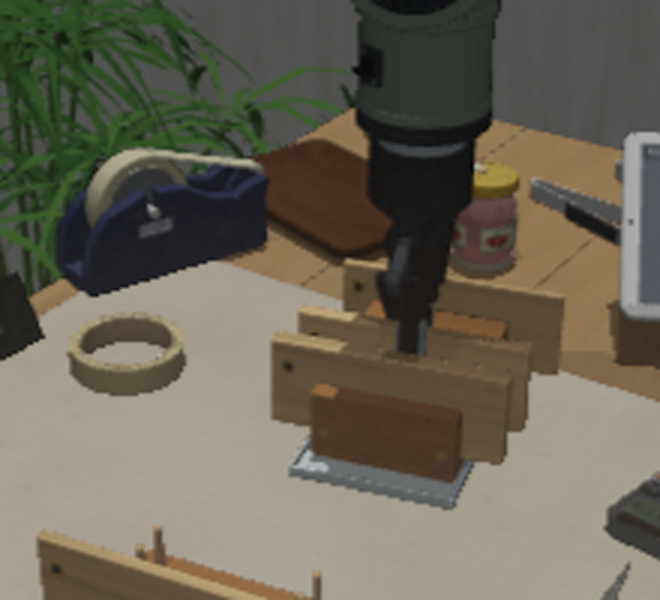

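View pics/w6.png

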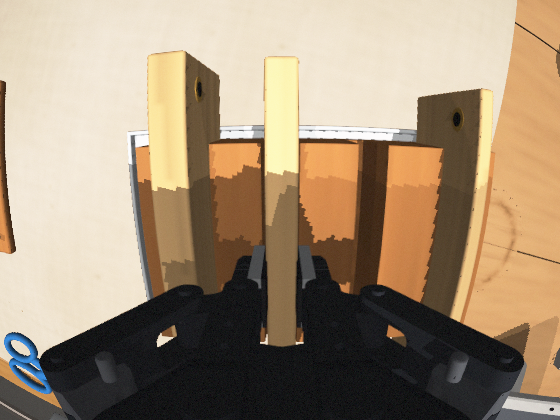

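Call:
jog_arm:
  motion: "0 0 0.0005 0;0 0 0.0005 0;0 0 0 0"

```text
time_s: 10.45
tool_pos: [0.5197, -0.0855, 0.0632]
tool_rot: [3.141, -0.0, 0.246]
force: [-2.3, -2.4, 9.9]
grip_width: 0.012
```

Call:
jog_arm:
  motion: "0 0 0 0;0 0 0 0;0 0 0 0;0 0 0 0;0 0 -0.01 0;0 0 -0.02 0;0 0 -0.03 0;0 0 -0.03 0;0 0 0 0;0 0 0 0;0 0 0 0"
  grip: -0.35

```text
time_s: 11.55
tool_pos: [0.5193, -0.0854, 0.1524]
tool_rot: [-3.141, 0.001, 0.246]
force: [0.0, -0.0, 0.8]
grip_width: 0.0279
```

Run:
```python
from h import *
o=status.get_obs();d=snap('wrist','w7');np.save('w7o.npy',{'o':o,'d':d},allow_pickle=True)
print(o['tool_pos'],np.degrees(o['tool_rot']),o['force'],o['grip_width'])
```

```text
[ 0.51932314 -0.08542432  0.15238035] [-1.79982955e+02  4.39876713e-02  1.41209748e+01] [ 0.04209396 -0.04733669  0.83011686] 0.027914477512212762
```

View pics/w7.png

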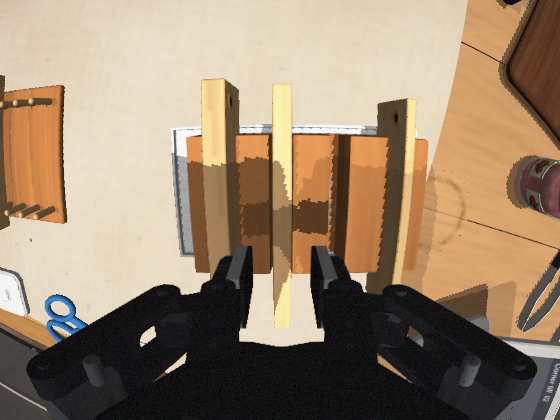

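Run:
```python
import cv2
im=cv2.imread('pics/w7.png')
cv2.imwrite('pics/c7.png',cv2.resize(im[75:280,190:440],None,fx=2.9,fy=2.9,interpolation=cv2.INTER_CUBIC))
```

```text
(no output)
```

View pics/c7.png

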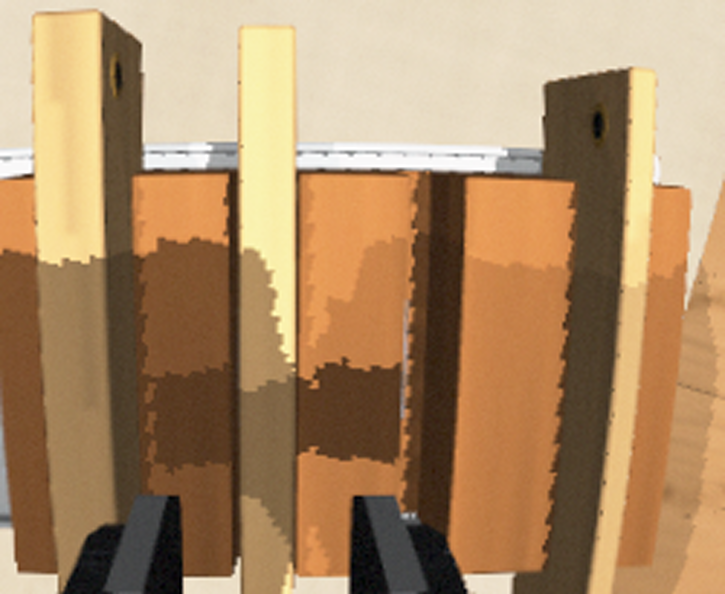

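Run:
```python
from h import *
z=np.load('w7o.npy',allow_pickle=True).item();o,d=z['o'],z['d']
def c(*p): return [(190+x/2.9,75+y/2.9) for x,y in p]
P=bp(d,c((411,174),(403,440),(466,175),(456,440),(449,570)),.057,o)[:,:2]
yw=np.radians(14.15);ex=np.array([np.cos(yw),np.sin(yw)]);ey=np.array([-ex[1],ex[0]])
print(P@ex,P@ey, 'old narrow ey',np.array([.53043,-.12839])@ey, 'wide',np.array([.52016,-.0855])@ey)
G=bp(d,c((240,27),(296,27),(238,570),(295,570)),.085,o)[:,:2]
print(G@ex,G@ey)
print('far',bp(d,[(283,327)],.085,o)[:,:2]@ex, o['tool_pos'][:2]@ex,o['tool_pos'][:2]@ey)
```

```text
[0.53867775 0.46817533 0.53880051 0.46806286 0.42906365] [-0.24708355 -0.2471088  -0.26135571 -0.26166903 -0.26231831] old narrow ey -0.2541641287329196 wide -0.2100648345328626
[0.57228187 0.57228052 0.44361552 0.44359955] [-0.20470856 -0.21699573 -0.20340059 -0.21749559]
far [0.3944376] 0.4826834439576348 -0.20978686573538805
```

Call:
jog_arm:
  motion: "0.007 -0.0409 0 0;0.007 -0.0409 0 0;0.007 -0.0409 0 0;0.007 -0.0409 0 0;0.007 -0.0409 0 0;0.007 -0.0409 0 0;0.007 -0.0409 0 0;0.007 -0.0409 0 0;0 0 0 2.7;0 0 0 2.7;0 0 0 0;0 0 0 0"
  grip: 0.2

```text
time_s: 12.8
tool_pos: [0.494, 0.2453, 0.1523]
tool_rot: [3.141, 0.001, 0.154]
force: [-0.9, 0.1, -0.5]
grip_width: 0.0514
```

Run:
```python
from h import *
o=status.get_obs();d=snap('wrist','w8')
print(o['tool_pos'],np.degrees(o['tool_rot']),o['force'],o['grip_width'])
```

```text
[0.49396375 0.2453353  0.1522652 ] [1.79980288e+02 5.40509369e-02 8.79889238e+00] [-0.90975324  0.0686777  -0.50547864] 0.05137757349025331
```

View pics/w8.png

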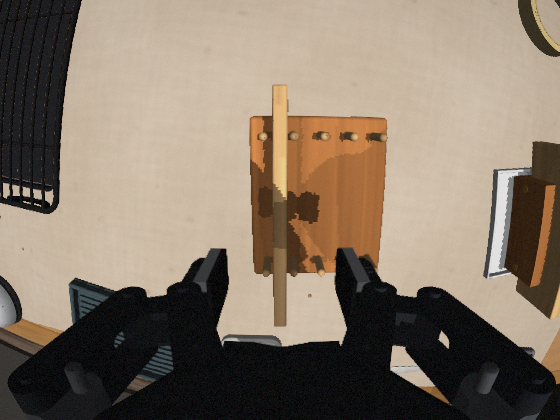

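Guide's top edge is at column 280, centred between the fingers. Descend and grip.

Call:
jog_arm:
  motion: "0 0 0.04 0;0 0 0.03 0;0 0 0.015 0;0 0 0.007 0;0 0 0 0;0 0 0 0"

```text
time_s: 13.45
tool_pos: [0.4948, 0.2459, 0.0618]
tool_rot: [-3.141, -0.001, 0.152]
force: [0.5, 0.2, 0.6]
grip_width: 0.0508
```

Call:
jog_arm:
  motion: "0 0 0 0;0 0 0 0;0 0 0 0;0 0 0 0;0 0 0 0;0 0 0 0;0 0 0 0;0 0 0 0"
  grip: -1
  force: 50

```text
time_s: 14.25
tool_pos: [0.4944, 0.246, 0.0615]
tool_rot: [-3.141, -0.001, 0.152]
force: [-0.8, -0.3, 7.7]
grip_width: 0.0089
```

Call:
jog_arm:
  motion: "0 0 -0.02 0;0 0 -0.04 0;0 0 -0.04 0;-0.0024 0.0417 0 0;-0.0024 0.0417 0 0;-0.0024 0.0417 0 0;-0.0024 0.0417 0 0;-0.0024 0.0417 0 0;-0.0023 0.0418 0 0;-0.0023 0.0418 0 0;-0.0023 0.0418 0 0;-0.0023 0.0418 0 0;0 0 0 -2.7;0 0 0 -2.75;0 0 0 0;0 0 0 0;0 0 0 0;0 0 0 0"

```text
time_s: 16.05
tool_pos: [0.5303, -0.1288, 0.1609]
tool_rot: [3.142, -0.0, 0.247]
force: [0.8, -0.1, -2.0]
grip_width: 0.0089
```

Run:
```python
from h import *
o=status.get_obs();d=snap('wrist','w9')
print(o['tool_pos'],np.degrees(o['tool_rot']),o['force'],o['grip_width'])
e=o['tool_rot'][2];dx=.5303-o['tool_pos'][0];dy=-.1286-o['tool_pos'][1]
print(np.cos(e)*dx+np.sin(e)*dy,np.sin(e)*dx-np.cos(e)*dy)
```

```text
[ 0.53025199 -0.12878565  0.16086278] [ 1.79997016e+02 -1.00964973e-03  1.41581383e+01] [ 0.76139323 -0.13921394 -2.0429138 ] 0.008904127897424457
9.195719623594067e-05 -0.0001682701267243146
```

View pics/w9.png

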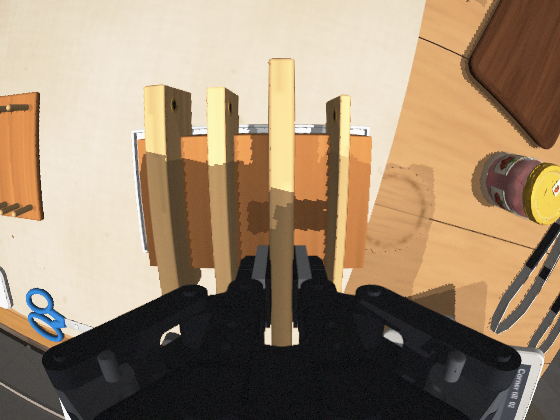

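Call:
jog_arm:
  motion: "0 0 0.025 0;0 0 0.025 0;0 0 0.005 0;0 0 0.003 0;0 0 0.003 0;0 0 0 0"

```text
time_s: 16.7
tool_pos: [0.5305, -0.1291, 0.1004]
tool_rot: [3.141, -0.001, 0.247]
force: [0.2, 1.0, -2.2]
grip_width: 0.0089
```

Call:
jog_arm:
  motion: "0 0 0.003 0;0 0 0.003 0;0 0 0.003 0;0 0 0 0"

```text
time_s: 17.1
tool_pos: [0.53, -0.1289, 0.0904]
tool_rot: [-3.141, 0.0, 0.247]
force: [0.3, 1.5, -1.7]
grip_width: 0.0085
```

Call:
jog_arm:
  motion: "0 0 0.003 0;0 0 0.003 0;0 0 0.003 0;0 0 0.003 0;0 0 0 0"

```text
time_s: 17.6
tool_pos: [0.5302, -0.1289, 0.0784]
tool_rot: [-3.141, 0.0, 0.247]
force: [1.4, 2.8, -3.7]
grip_width: 0.0087
```

Call:
jog_arm:
  motion: "0 0 0.003 0;0 0 0.003 0;0 0 0.003 0;0 0 0.001 0;0 0 0 0"

```text
time_s: 18.1
tool_pos: [0.53, -0.129, 0.0684]
tool_rot: [-3.141, 0.0, 0.247]
force: [1.1, 2.2, -5.3]
grip_width: 0.009
```

Call:
jog_arm:
  motion: "0 0 0.001 0;0 0 0.001 0;0 0 0.0005 0;0 0 0 0"

```text
time_s: 18.5
tool_pos: [0.5302, -0.129, 0.0662]
tool_rot: [-3.142, 0.0, 0.247]
force: [-0.0, 3.0, -0.5]
grip_width: 0.0087
```

Call:
jog_arm:
  motion: "0 0 0.0005 0;0 0 0.0005 0;0 0 0 0"

```text
time_s: 18.8
tool_pos: [0.5302, -0.129, 0.0653]
tool_rot: [3.142, -0.0, 0.247]
force: [-0.9, 2.3, 1.1]
grip_width: 0.0091
```

Call:
jog_arm:
  motion: "0 0 0.0005 0;0 0 0.0005 0;0 0 0 0"

```text
time_s: 19.1
tool_pos: [0.5302, -0.1291, 0.0645]
tool_rot: [3.141, -0.0, 0.247]
force: [-1.5, 1.8, 7.0]
grip_width: 0.009
```

Call:
jog_arm:
  motion: "0 0 0.0005 0;0 0 0 0;0 0 0 0"

```text
time_s: 19.4
tool_pos: [0.5303, -0.1294, 0.0644]
tool_rot: [3.141, -0.0, 0.247]
force: [-5.2, 1.7, 16.2]
grip_width: 0.0089
```

Call:
jog_arm:
  motion: "0 0 0 0;0 0 0 0;0 0 0 0;0 0 0 0;0 0 -0.01 0;0 0 -0.02 0;0 0 -0.03 0;0 0 -0.03 0;0 0 -0.04 0;0 0 0 0;0 0 0 0;0 0 0 0"
  grip: -0.35

```text
time_s: 20.6
tool_pos: [0.5298, -0.129, 0.1935]
tool_rot: [-3.141, 0.001, 0.247]
force: [-0.3, -0.2, 0.3]
grip_width: 0.028
```

Run:
```python
from h import *
o=status.get_obs();d=snap('wrist','w10');np.save('w10o.npy',{'o':o,'d':d},allow_pickle=True)
print(o['tool_pos'],np.degrees(o['tool_rot']),o['force'],o['grip_width'])
im=cv2.imread('pics/w10.png')
cv2.imwrite('pics/c10.png',cv2.resize(im[75:325,150:400],None,fx=2.4,fy=2.4,interpolation=cv2.INTER_CUBIC))
s=snap('scene','s10');im=cv2.imread('pics/s10.png')
cv2.imwrite('pics/c10s.png',cv2.resize(im[150:270,270:400],None,fx=5,fy=5,interpolation=cv2.INTER_CUBIC))
```

```text
[ 0.52980328 -0.12902577  0.1935335 ] [-1.79988105e+02  3.91065401e-02  1.41742957e+01] [-0.25286688 -0.16037016  0.32470129] 0.027990282587350025
```

View pics/c10.png

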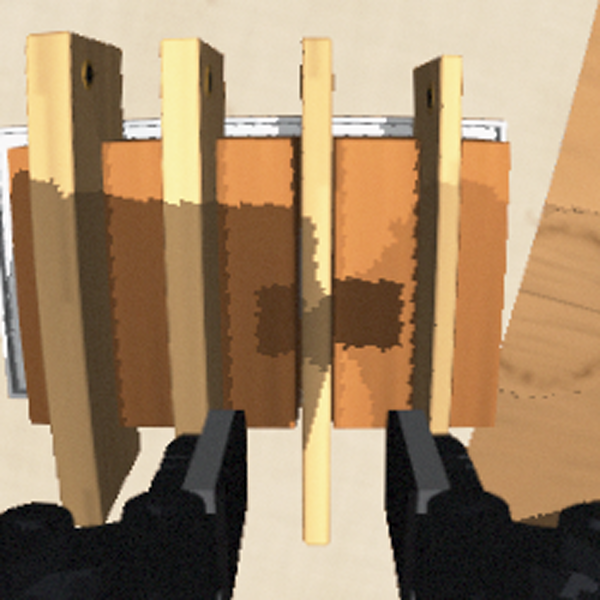

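View pics/c10s.png

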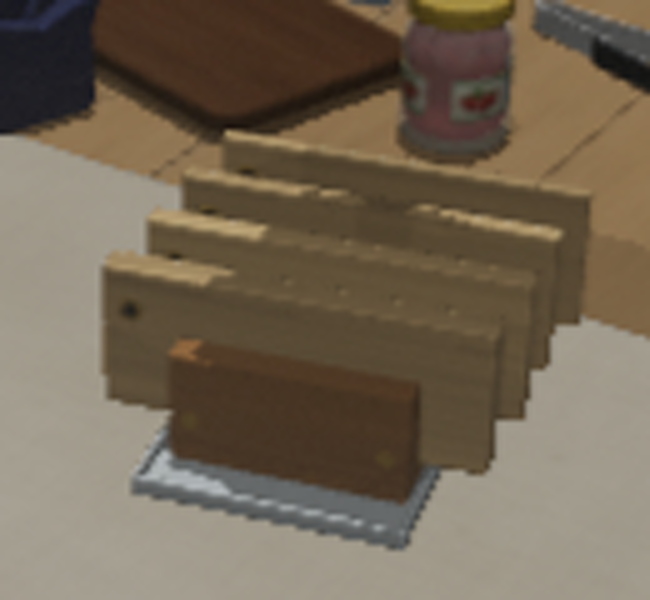

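Run:
```python
from h import *
d=eyes.get_image('scene')
yw=np.radians(14.15);ex=np.array([np.cos(yw),np.sin(yw)]);ey=np.array([-ex[1],ex[0]])
im=cv2.resize(cv2.cvtColor(d['image'],cv2.COLOR_RGB2BGR)[150:270,270:400],None,fx=5,fy=5,interpolation=cv2.INTER_CUBIC)
for cy,t in ((-.2107+.044,.016),(-.2107,.013),(-.2547,.010),(-.2547-.044,.0075)):
    for zz,col in ((.085,(0,0,255)),):
        q=[np.r_[ex*(.483+sx*.09)+ey*(cy+sy*t/2),zz] for sx,sy in ((-1,1),(1,1),(1,-1),(-1,-1))]
        p=((proj(d,q)-[270,150])*5+2).round().astype(np.int32);cv2.polylines(im,[p],True,col,1)
cv2.imwrite('pics/ov.png',im)
for cam in ('scene','top','wrist'):
    eyes.get_image(cam)
    print(cam,[(np.round(r['xyz'],4),round(r['confidence'],2)) for r in spotter.tip_of(cam,'guide_a_centre')])
# wrist overlay
o=status.get_obs();w=eyes.get_image('wrist')
im=cv2.resize(cv2.cvtColor(w['image'],cv2.COLOR_RGB2BGR)[75:325,150:400],None,fx=2.4,fy=2.4,interpolation=cv2.INTER_CUBIC)
for cy,t in ((-.2107+.044,.016),(-.2107,.013),(-.2547,.010),(-.2547-.044,.0075)):
    q=[np.r_[ex*(.483+sx*.09)+ey*(cy+sy*t/2),.085] for sx,sy in ((-1,1),(1,1),(1,-1),(-1,-1))]
    p=((proj(w,q,o)-[150,75])*2.4+1).round().astype(np.int32);cv2.polylines(im,[p],True,(255,0,0),1)
cv2.imwrite('pics/ovw.png',im)
```

```text
scene [(array([ 0.5207, -0.0859,  0.0521]), 0.61)]
top [(array([ 0.5211, -0.0827,  0.049 ]), 0.48)]
wrist [(array([ 0.5184, -0.08  ,  0.046 ]), 0.78)]
```

View pics/ov.png

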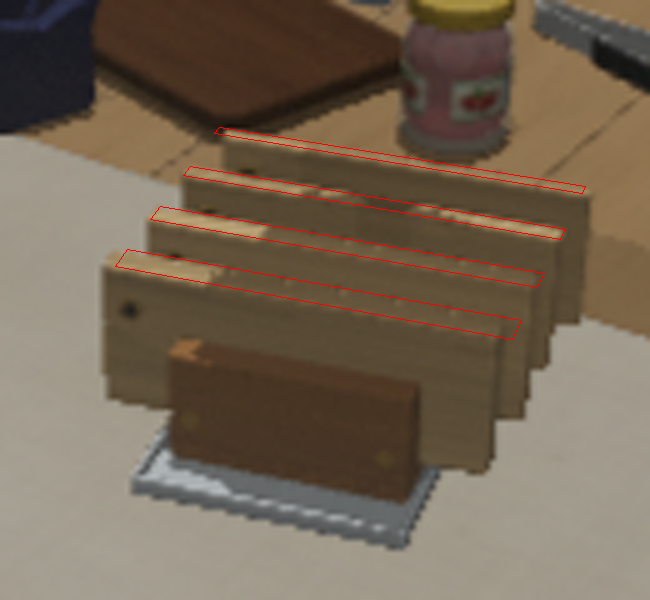

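View pics/ovw.png

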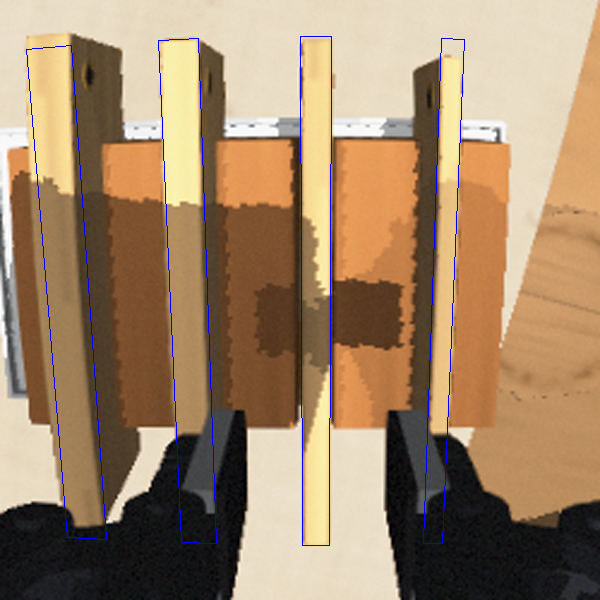

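Run:
```python
from h import *
print(arm.job_done(), status.get_obs()['time_s'])
```

```text
the job is handed in; nothing more can be done
the job is handed in; nothing more can be done
```

Both guides are in their slots and released, and I handed the job in at about 21 s of the 72 s allowed.

- **Which guide is which:** The guide nearer the block was the 13 mm one and the farther one the 10 mm one. They looked 12 and 9 mm thick in the wrist picture, and the fingers read 12.0 and 8.9 mm on them. The 13 mm guide went into the wide slot and the 10 mm guide into the narrow one.
- **Finding the slots:** I found them by eye in the wrist picture. The block stood about 9 mm to the -y side of mid-tray and turned about 14°, and neither guide met noticeable side force going in.
- **Seating:** Each guide was pressed until it met the floor at the expected height. The force readings there were about 10 N for the 13 mm guide and 16 N for the 10 mm guide.
- **Last checks:** Outlines drawn for fully seated, upright guides matched both new guides in the scene and wrist pictures to about a pixel. The gripper was well clear of everything, and nothing touched the jar or tape.

**What did not agree:**
- The expected 4 to 11 N spring resistance never showed as upward force on the way down. The readings were slightly negative until the floor.
- The trained network found only one of the two seated guides in each picture, to within about 6 mm of where I expected it.
- My outlines for the two outer guides, which I did not touch, were a few pixels off. I guessed their thickness and end positions.

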